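Load the mould insert and crank it to the index

TASK

Take the ribbed mould insert off its rack, turn it round and set it centred on the leaning easel of the carriage, flat back against the easel and ribbed face outward, away from the robot. Then turn the handwheel, in as many grasps as it takes, until the carriage's pointer lines up with the point of the index block on its bar. Drive the carriage only by the handwheel, and leave the index block and everything else on the bench where they are.

Things in the scene. Friction and masses are not known exactly. Their poses are not given: they have to be found in the camera images.
- insert: Mould insert, loose aluminium plate: 14 mm thick (x), 120 wide (y), 110 high (z), 0.5 kg. Origin: middle of its lower edge, mid-thickness. Nine dark upright ribs stand 4 proud of the +x face, 11 to 57 above the lower edge; the -x face is flat; the top 50 is plain, to be gripped across the 14 from above, in the plate's plane. Starts leaning in the rack, ribs hidden against the rack's back.
- rib_face (a point): Point on top of the insert's ribs, at x = 11, y = 0, z = 34 in the insert's frame.
- rack: Fixed steel rest holding the insert. Origin on the bench. Its back and ledge meet in a line along y, 45 mm above the origin. The back leans 20 degrees from vertical, top towards the robot (-x), 60 high up the slope, 100 wide; the ledge sticks out 30 to +x at right angles to the back, 120 wide. The insert's lower edge stands on the ledge.
- easel (a point): Leaning aluminium rest on the carriage, shaped as the rack's. Origin: middle of the corner line of back and ledge. x: out of the back (away from the robot, 20 degrees upward); z: up the back's slope; y: along the ledge. Back 60 mm high, 100 wide, 8 thick; ledge 30 deep, 120 wide, no lip. A loaded insert has its origin at x 7, y 0, z 0 here, its x along the easel's x.
- carriage: Aluminium slide, 125 by 120 mm, top 48 above the bench, carrying the easel along +y of the positioner. Origin on the bench under its middle. The easel's corner line lies 82 above the bench.
- carriage_pointer (a point): Tip of the dark pointer on the far (+x) edge of the carriage, 48 above the bench. Its y axis is the carriage's line of travel.
- index_point (a point): Tip of the index block: dark steel block 24 by 30 by 16 mm with a round screw on top, on the bar along the far side of the positioner, 48 above the bench, its point towards the carriage. y axis: the line of travel. Lined up means that both tips have the same y along this axis (about 1 mm stays between them in x).
- wheel_centre (a point): Centre of the handwheel's rim, on its upright axis, 150 mm above the bench. Rim: dark round bar 16 thick, 130 diameter at its middle; hub 36 diameter, 10 above this point; three 12 mm spokes at 0, 120, 240 degrees from this point's x axis, which turns with the wheel. The bearing arm is 37 below. Grip across the rim from above, midway between spokes.
- handwheel (a joint): Angle of the handwheel in rad, growing anticlockwise seen from above. It drives the carriage through a rack and pinion, 12 mm along +y (away from the wheel) per rad; stiff, about 0.3 N m, stays where left; range 0 to 6.5.
- positioner: Fixed base of the device, 170 by 430, origin on the bench; rails along its y, wheel axis at y = -185, x = 0. The index bar is on its +x side.
- paste_tin: Low round jar, 72 diameter, 50 high; a bystander, to be left alone. Origin: its underside.
- brush: Hand brush lying flat; a bystander, to be left alone. Origin: its underside.
- spare_plate: Plain steel plate without ribs, 100 by 75 by 16, lying flat; a bystander, to be left alone. Origin: its underside.
- spray_bottle: White upright bottle, 60 diameter, 170 high; a bystander, to be left alone. Origin: its underside.
- hammer: Hammer lying flat; a bystander, to be left alone. Origin: its underside.
- oilstone: Grey stone, 150 by 50 by 25, lying flat; a bystander, to be left alone. Origin: its underside.
- screwdriver: Screwdriver lying flat; a bystander, to be left alone. Origin: its underside.
There are look-alikes about, which are no part of the job. There is more than one size of the insert; the job needs the larger.

How it is judged:
On the way, in this order (a step that is already met when the one before it is completed fails the run):
1. the insert sits released on the easel, ribs outward, before the carriage is cranked to the index (x of insert in the frame of easel between 0.002 and 0.013 m and y of insert in the frame of easel between -0.015 and 0.015 m and z of insert in the frame of easel between -0.004 and 0.005 m and x of rib_face in the frame of easel above 0.012 m and angle between the z axis of insert and the z axis of easel, either way round below 0.09 rad and angle between the y axis of insert and the y axis of easel, either way round below 0.1 rad and contact force between the fingers and insert below 0.2 N and linear speed of insert below 0.01 m/s), for 0.2 s.
2. the carriage's pointer is lined up with the index, the insert still on the easel (y of carriage_pointer in the frame of index_point between -0.0025 and 0.0025 m and x of insert in the frame of easel between 0.002 and 0.013 m and y of insert in the frame of easel between -0.015 and 0.015 m and z of insert in the frame of easel between -0.004 and 0.005 m and x of rib_face in the frame of easel above 0.012 m and angle between the z axis of insert and the z axis of easel, either way round below 0.09 rad and angle between the y axis of insert and the y axis of easel, either way round below 0.1 rad), for 0.2 s.
At the end, for the whole second after the job is handed in: The insert rests released and still on the easel, ribbed face outward, flat back against the easel (within 6 mm and 5 degrees), on the ledge (within 5 mm) and centred within 15 mm; the carriage is still and its pointer is within 2.5 mm of the index point along the line of travel (all of step 2 and contact force between the fingers and insert below 0.2 N and linear speed of insert below 0.01 m/s and linear speed of carriage below 0.003 m/s); the robot touches nothing.
It fails at once if the carriage is pushed by the fingers (over 15 N) instead of being driven by the handwheel (contact force between any of the fingers, the arm and carriage above 15 N).
It fails at once if the index block is shifted by more than 3 mm (distance of index_point from where it was at the start of the episode above 0.003 m).
It fails at once if another thing on the bench is moved by more than 30 mm (distance of any of paste_tin, brush, spare_plate, spray_bottle, hammer, oilstone, screwdriver from where it was at the start of the episode above 0.03 m).
It also fails if it takes over 72 s, if anything falls off the work surface, if the arm or the gripper's body presses on something with over 40 N, if the wrist force passes 120 N, or if a joint passes its speed limit or range.

ROBOT

A 6-joint arm with a two-finger parallel gripper is mounted at the origin on the work surface. World frame = base frame: x ahead of the robot, y to its left, z up, the work surface at z = 0. Lengths are in m, angles in rad, forces in N, time in s.
With the tool pointing down it reaches from about 0.35 to 0.975 m from the base axis. Payload 4.9 kg.
Tool frame: the origin (TCP) lies midway between the tips of the shut fingers; the grasp point (between the pads) lies 19 mm behind it; z points along the fingers, y is the direction in which the jaws open and shut (so a half turn about z gives the same grasp; the last joint's range is limited). The gripper opens to 85 mm and grips with 20 to 120 N. Pads are 22 mm wide; open, the fingers measure 114 mm over their backs; the gripper's body (76 mm by 85 mm) begins 54 mm behind the grasp point. The pads swing forward as they close: fully open they stand 13 mm farther back than shut.
Start: joints at [-1.242, 0.053, 1.613, -0, 1.476, -0.119], TCP at [0.271, -0.563, 0.231] pointing down, gripper open.
Joint ranges: [-3.01, 3.01], [-1.01, 2.22], [0.06, 2.58], [-1.02, 4.17], [0.09, 2.62], [-3.14, 3.14]. Speed limits (rad/s): [2.57, 2.57, 3.14, 3.14, 3.14, 3.14].

INTERFACE

Orientations are given as a rotation vector (axis times angle).
In Python, from station import ctrl gives the robot as it stands.
- The arm moves only by the shell command python3 -m jog 'ROWS' [FORCE]. ROWS is JSON, one flat list of numbers, 7 for each row, row after row: the opening, from 0 (shut) to 1 (fully open), then the shift along the tool's x, y, z in m, then the turn, a rotation vector about the tool's x, y, z in degrees. A call has 1 to 10 rows; each row shifts and turns the commanded pose from where the row before left it, along the tool's axes as they then stand; what a row does not reach is not made up. A row lasts 1/8 s, in which the tool goes at most 62.5 mm and 10.7 degrees, less where a joint would pass 70% of its speed; a pose out of reach is approached as far as the arm can. A call with a gripper value outside its range is refused whole. The fingers move at their own pace and stop on an object; FORCE is the grip in N (left out, the last holds). Time passes only in rows, so rows that do not move let the fingers close. It gives the time, the measured TCP pose, the force and the opening at its end, in the units of the state.
- ctrl.get_obs(): the state, without advancing time (a new reading comes with each control period).
- ctrl.get_image(name): name is "scene" or "side" or "wrist"; returns a dict with "image" (400x640x3 uint8, blue, green, red), "camera_matrix" (3x3 intrinsics, pixels), "rvec" (rotation vector, rad) and "tvec" (3), from world to camera coordinates, as OpenCV has them; the wrist camera has in their place "mount" (4x4, takes a point from camera to tool coordinates, whose origin is the TCP and whose axes are the flange's). Camera axes: x right, y down, z forward; pixel columns grow to the right and rows downward; lengths in m; the calibration is good to about 2 mm. A picture is of the moment at which its call begins: read the wrist's pose just before it. There is no depth.
- ctrl.finish_job(): hands the job in, once; it reports no verdict.
Trained networks look in a picture, given as the dict that the camera call returned (one of the last four; its "shot" number tells which), for a name from the list of things; names that differ only in an ending like _2 or _b are one class to them, and where a whole thing is asked for, a point or a joint stands for the part that bears it (a point fixed in the world has none). Each returns a list of dicts, best first, with "p" (0 to 1); they miss things now and then, are a little off and sometimes report something else, mostly with a low value. They report only what shows in the picture. A call takes as long as a camera call. They do not tell look-alikes from the thing itself.
- ctrl.boxes_of(target, picture): "box" ([centre column, centre row, width, height] in pixels, round what is visible of it).
The state is a dict: "t": time; "q": joint angles; "dq": joint speeds; "effort": joint torques, N m; "tool_pos": TCP position; "tool_rot": TCP orientation; "contact_force": force on the tool from outside, world axes, zero at the start; "wrist_torque": the same for the moment, N m; "opening": finger opening in m.
Only numpy, scipy, OpenCV 4.12 (cv2) and the standard library are available. Lean on these libraries where they do the work, as an engineer would, in place of code of your own. Each camera call takes 0.05 s, during which the arm holds its last target. There are 200 camera calls.

## Working session

There is one attempt and no reset: what is moved stays moved. The work goes in short steps, Python scripts to look and compute and a shell command to move; the robot and the scene stay as the last step left them, time stands still between calls to the robot, and variables do not carry over. Pictures are saved under pics/ and viewed, about 8 in all and at most 12, crops included, and the job is handed in when it is done.

```bash
ls; mkdir -p pics; python3 - <<'E'
from station import ctrl
import cv2
o=ctrl.get_obs();print({k:o[k] for k in('t','q','tool_pos','tool_rot','opening')})
for n in('scene','side'):
    p=ctrl.get_image(n);cv2.imwrite(f'pics/{n}0.png',p['image'])
    print(n,p['camera_matrix'],p['rvec'],p['tvec'])
    for t in('insert','rack','easel','carriage','carriage_pointer','index_point','wheel_centre','handwheel','positioner','spare_plate','paste_tin','spray_bottle'):
        print(t,[([round(x) for x in b['box']],round(b['p'],2)) for b in ctrl.boxes_of(t,p)])
E
```

```text
pics
{'t': 0.0, 'q': array([-1.24200170e+00,  5.33475472e-02,  1.61430264e+00,  2.43796364e-05,
        1.47600145e+00, -1.18990620e-01]), 'tool_pos': array([ 0.27041452, -0.5627775 ,  0.23006363]), 'tool_rot': array([-3.06118206e+00, -6.97058863e-01,  3.00550683e-04]), 'opening': 0.08530812144897668}
scene [[436.69801397   0.         317.15057602]
 [  0.         436.69801397 203.2857316 ]
 [  0.           0.           1.        ]] [ 2.03221376  1.3005456  -0.5522732 ] [-0.2335734  -0.23880811  1.57681944]
insert [([393, 169, 34, 47], 0.93)]
rack [([392, 194, 57, 36], 0.98), ([393, 167, 35, 51], 0.31)]
easel [([303, 242, 116, 92], 0.73), ([392, 196, 56, 33], 0.58)]
carriage [([301, 244, 118, 93], 0.92)]
carriage_pointer [([301, 243, 115, 90], 0.59)]
index_point []
wheel_centre [([262, 247, 63, 57], 0.73), ([171, 307, 34, 57], 0.52), ([335, 183, 27, 22], 0.17)]
handwheel [([262, 247, 62, 53], 0.95)]
positioner [([306, 259, 171, 124], 0.75), ([263, 210, 55, 30], 0.31)]
spare_plate [([437, 249, 37, 24], 0.7)]
paste_tin [([337, 183, 26, 23], 0.74)]
spray_bottle [([170, 305, 39, 60], 0.93), ([393, 168, 37, 48], 0.53)]
side [[471.57725435   0.         323.13305334]
 [  0.         471.57725435 208.53661402]
 [  0.           0.           1.        ]] [ 0.77084081 -2.59217543  1.12549962] [0.44587324 0.28872751 1.15485126]
insert [([217, 368, 48, 44], 0.79), ([282, 303, 33, 65], 0.68)]
rack [([282, 320, 64, 61], 0.92)]
easel [([304, 215, 59, 69], 0.83)]
carriage [([306, 215, 56, 67], 0.93)]
carriage_pointer [([306, 214, 60, 69], 0.71), ([358, 134, 25, 54], 0.41), ([411, 176, 48, 46], 0.24)]
index_point [([268, 228, 8, 18], 0.44)]
wheel_centre [([334, 169, 47, 50], 0.67)]
handwheel [([332, 171, 49, 49], 0.95)]
positioner [([311, 211, 107, 135], 0.89)]
spare_plate [([205, 277, 36, 26], 0.59)]
paste_tin [([412, 175, 46, 45], 0.57), ([343, 297, 26, 33], 0.56)]
spray_bottle [([358, 135, 20, 52], 0.6)]
```

```bash
python3 - <<'E'
import cv2,numpy as np
a=cv2.imread('pics/scene0.png');b=cv2.imread('pics/side0.png')
cv2.imwrite('pics/v1.png',cv2.resize(a[120:360,150:470],None,fx=2.5,fy=2.5,interpolation=cv2.INTER_CUBIC))
cv2.imwrite('pics/v2.png',cv2.resize(b[100:400,150:470],None,fx=2,fy=2,interpolation=cv2.INTER_CUBIC) )
E
```

```text
(no output)
```

View pics/v1.png

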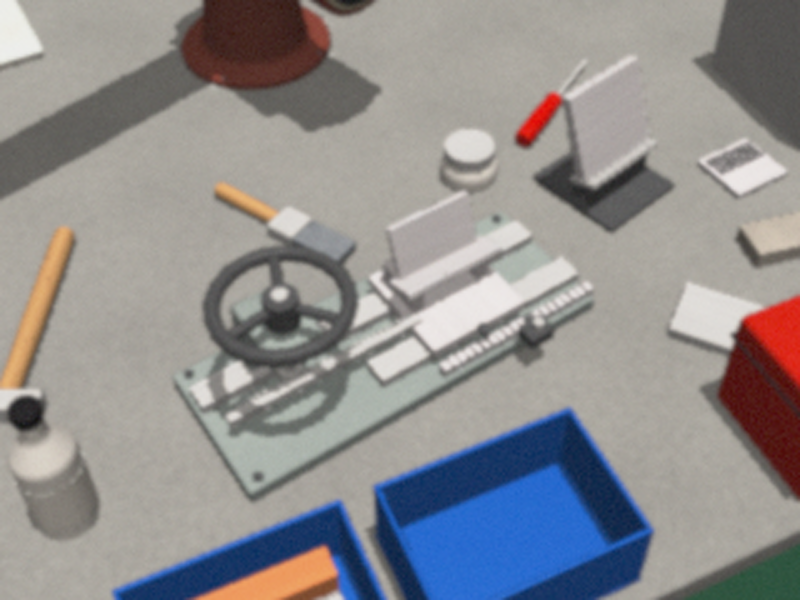

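View pics/v2.png

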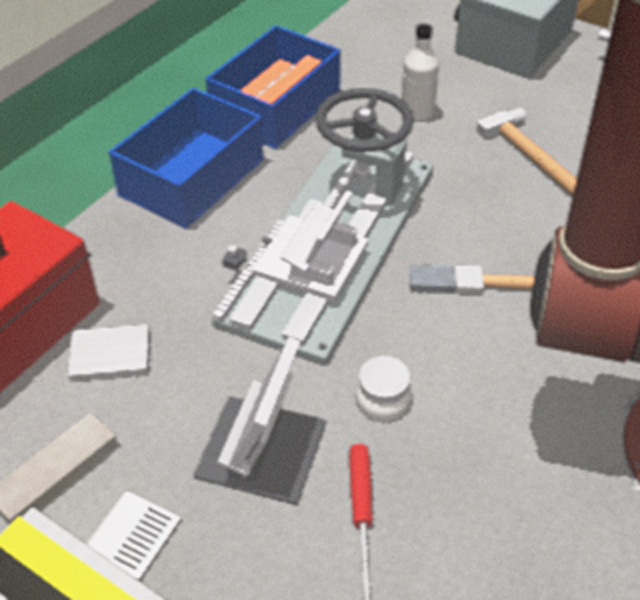

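The candidates for the insert are:
- the leaning plate in the rack, scene (393,169) and side (282,303)
- the small ribbed plate lying flat, scene (447,187) and side (217,368), which is the smaller look-alike
- the flat spare plate, scene (437,249)

I choose the plate in the rack. The index block is at about scene (364,252) and side (267,228). Next I'll fit the poses.

```bash
cat > h.py <<'E'
import numpy as np,cv2
from scipy.spatial.transform import Rotation as R
from scipy.optimize import least_squares
from station import ctrl
def cam(n,save=None):
    o=ctrl.get_obs();p=ctrl.get_image(n)
    if n=='wrist':
        T=np.eye(4);T[:3,:3]=R.from_rotvec(o['tool_rot']).as_matrix();T[:3,3]=o['tool_pos']
        M=np.linalg.inv(T@np.array(p['mount']))
        p['rvec'],p['tvec']=R.from_matrix(M[:3,:3]).as_rotvec(),M[:3,3]
    if save:
        cv2.imwrite(save,p['image']);np.savez(save+'.npz',K=p['camera_matrix'],r=p['rvec'],t=p['tvec'])
    return p
def ld(f):
    d=np.load(f+'.npz');return d['K'],d['r'],d['t']
def proj(C,X): 
    X=np.atleast_2d(X);Y=X@R.from_rotvec(C[1]).as_matrix().T+C[2];Y=Y@C[0].T;return Y[:,:2]/Y[:,2:]
def plane(C,uv,z):
    Rm=R.from_rotvec(C[1]).as_matrix();c=-Rm.T@C[2]
    d=Rm.T@np.linalg.solve(C[0],[*uv,1]);return c+d*(z-c[2])/d[2]
def tri(obs):
    A=least_squares(lambda X:np.concatenate([proj(C,X)[0]-uv for C,uv in obs]),[.6,0,.1]);return A.x,A.fun
E
python3 - <<'E'
from h import *
S=cam('scene','pics/s.png');D=cam('side','pics/d.png')
S=ld('pics/s.png');D=ld('pics/d.png')
s=lambda x,y:(150+x/2.5,120+y/2.5); d=lambda x,y:(150+x/2,100+y/2)
np.set_printoptions(precision=3,suppress=True)
print('pos corners scene',[plane(S,s(*p),.01) for p in((178,380),(254,495),(593,293))])
print('pos corners side',[plane(D,d(*p),.01) for p in((215,322),(328,358),(432,165))])
print('wheel',plane(S,s(280,306),.15),plane(D,d(365,132),.15))
print('hub top',tri([(S,s(281,294)),(D,d(365,112))]))
print('rackbase',[plane(S,s(*p),.006) for p in((537,178),(612,229),(672,184))],[plane(D,d(*p),.006) for p in((196,476),(298,501),(326,416),(232,397))])
print('index',plane(S,s(536,330),.048),plane(D,d(235,257),.048))
print('ins tops scene',[plane(S,s(*p),.148) for p in((567,95),(635,60))])
for n,a in dict(tin=(470,165),bottle=(55,500),brush=(300,220),screw=(550,105)).items():print(n,plane(S,s(*a),.02))
E
```

```text
pos corners scene [array([ 0.546, -0.268,  0.01 ]), array([ 0.708, -0.24 ,  0.01 ]), array([0.624, 0.185, 0.01 ])]
pos corners side [array([0.63 , 0.176, 0.01 ]), array([0.467, 0.142, 0.01 ]), array([ 0.545, -0.279,  0.01 ])]
wheel [ 0.615 -0.167  0.15 ] [ 0.59  -0.138  0.15 ]
hub top (array([ 0.609, -0.165,  0.16 ]), array([-0.53 , -0.27 , -0.669,  0.333]))
rackbase [array([0.428, 0.223, 0.006]), array([0.544, 0.26 , 0.006]), array([0.508, 0.37 , 0.006])] [array([0.502, 0.372, 0.006]), array([0.383, 0.333, 0.006]), array([0.421, 0.217, 0.006]), array([0.536, 0.259, 0.006])]
index [0.67  0.084 0.048] [0.658 0.091 0.048]
ins tops scene [array([0.451, 0.238, 0.148]), array([0.427, 0.346, 0.148])]
tin [0.385 0.151 0.02 ]
bottle [ 0.641 -0.412  0.02 ]
brush [ 0.388 -0.074  0.02 ]
screw [0.324 0.3   0.02 ]
```

```bash
cat >> h.py <<'E'
def pose(o=None):
    o=o or ctrl.get_obs();return np.array(o['tool_pos']),R.from_rotvec(o['tool_rot'])
def frame(yaw,tilt,flip=False):
    """tool frame: z down, tilted outward by tilt along yaw; jaw(y) along yaw (or yaw+180)"""
    a=np.radians(yaw);u=np.array([np.cos(a),np.sin(a),0]);t=np.radians(tilt)
    z=np.sin(t)*u-np.cos(t)*np.array([0,0,1.]);y=np.cos(t)*u+np.sin(t)*np.array([0,0,1.])
    if flip:y=-y
    return R.from_matrix(np.c_[np.cross(y,z),y,z])
def go(p,r,cur=None):
    """prints shift (mm, in the present tool axes), then turn (deg)"""
    p0,r0=cur or pose()
    rv=np.degrees((r0.inv()*r).as_rotvec());sh=r0.inv().apply(p-p0)*1000;s2=r.inv().apply(p-p0)*1000
    n=np.ceil(max(np.linalg.norm(sh)/60,np.linalg.norm(rv)/10.5))
    print('shift first mm',sh.round(1),'| turn deg',rv.round(2),'| shift after turn',s2.round(1),'min rows',n)
E
python3 - <<'E'
from h import *
p=cam('wrist');print(np.array(p['mount']).round(3),p['camera_matrix'][0])
go(np.array([.27,-.563,.45]),frame(-64.3,0))
go(np.array([.50,-.03,.45]),frame(10.9,0),(np.array([.27,-.563,.45]),frame(-64.3,0)))
E
```

```text
[[-0.001 -0.948 -0.319  0.082]
 [ 1.    -0.001 -0.001  0.   ]
 [ 0.    -0.319  0.948 -0.143]
 [ 0.     0.     0.     1.   ]] [343.36225832   0.         317.87059946]
shift first mm [  -0.4   -0.6 -218.7] | turn deg [-0.    0.   -0.04] | shift after turn [  -0.4   -0.6 -218.7] min rows 4.0
shift first mm [ 438.4 -380.5    0. ] | turn deg [  0.    0.  -75.2] | shift after turn [479.9 326.6   0. ] min rows 10.0
```

```bash
python3 -m jog '[1,0,0,-0.05,0,0,0, 1,0.02,-0.02,-0.05,0,0,0, 1,0.04,-0.035,-0.05,0,0,0, 1,0.045,-0.04,-0.02,0,0,0, 1,0.045,-0.04,0,0,0,0, 1,0.045,-0.04,0,0,0,0, 1,0.045,-0.04,0,0,0,0, 1,0.045,-0.04,0,0,0,0, 1,0.045,-0.04,0,0,0,0, 1,0.045,-0.04,0,0,0,0]'
python3 -m jog '[1,0.04,-0.035,0,0,0,-7.5, 1,0.03,-0.02,0,0,0,-10, 1,0,0,0,0,0,-10, 1,0,0,0,0,0,-10, 1,0,0,0,0,0,-10, 1,0,0,0,0,0,-10, 1,0,0,0,0,0,-10, 1,0,0,0,0,0,-7.5, 1,0,0,0,0,0,0, 1,0,0,0,0,0,0]'
python3 - <<'E'
from h import *
p=cam('wrist','pics/w1.png')
for t in('insert','rack','easel','carriage','index_point','carriage_pointer','handwheel','wheel_centre'):
    print(t,[([round(x) for x in b['box']],round(b['p'],2)) for b in ctrl.boxes_of(t,p)])
go(np.array([.46,.20,.36]),frame(18.5,0))
E
```

```text
t: 2.7
tool_pos: [0.4606, -0.105, 0.3942]
tool_rot: [3.063, 0.697, 0.001]
contact_force: [0.5, -0.0, -1.2]
opening: 0.0851
t: 3.95
tool_pos: [0.4953, -0.0249, 0.3939]
tool_rot: [2.008, 2.416, 0.0]
contact_force: [0.4, 0.5, -0.0]
opening: 0.0854
insert []
rack []
easel [([389, 151, 100, 154], 0.65)]
carriage [([386, 153, 102, 150], 0.97)]
index_point [([452, 90, 29, 26], 0.65)]
carriage_pointer [([384, 151, 101, 152], 0.94), ([384, 279, 110, 98], 0.44)]
handwheel [([386, 279, 110, 103], 0.58)]
wheel_centre [([385, 277, 113, 99], 0.92)]
shift first mm [227.5   6.8  33.8] | turn deg [-0.   -0.   -7.86] | shift after turn [224.4  37.8  33.8] min rows 4.0
```

View pics/w1.png

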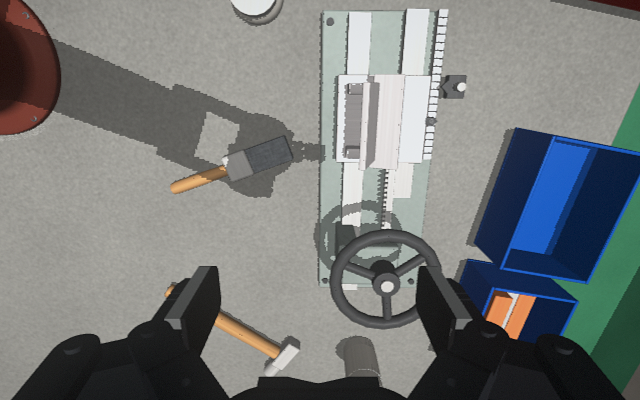

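```bash
python3 - <<'E'
import cv2
a=cv2.imread('pics/w1.png')
cv2.imwrite('pics/v4.png',cv2.resize(a[60:180,320:480],None,fx=5,fy=5,interpolation=cv2.INTER_CUBIC))
E
```

```text
(no output)
```

View pics/v4.png

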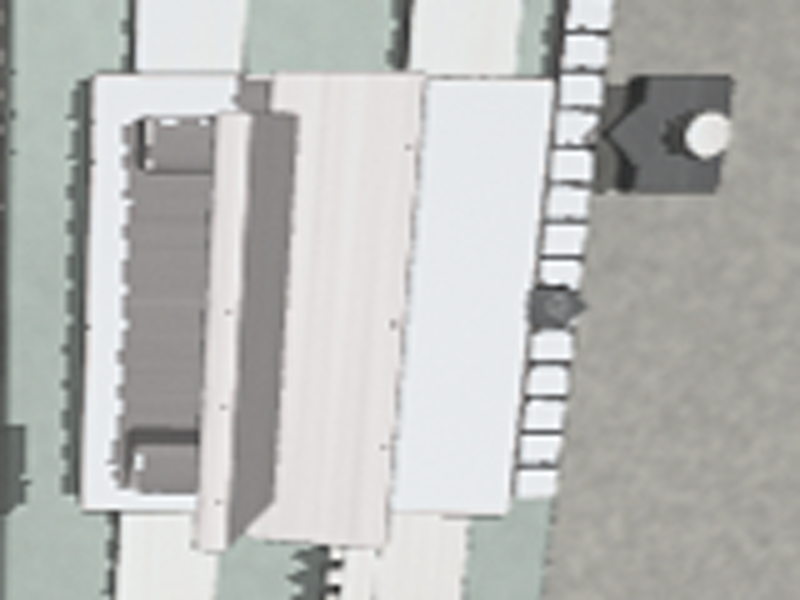

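```bash
python3 -m jog '[1,0.04,0,0,0,0,0, 1,0.045,0,0,0,0,0, 1,0.045,0,0.01,0,0,0, 1,0.045,0.003,0.01,0,0,-4, 1,0.045,0.004,0.01,0,0,-3.9, 1,0,0,0,0,0,0, 1,0,0,0,0,0,0]'
python3 - <<'E'
from h import *
p=cam('wrist','pics/w2.png')
for t in('insert','rack'):
    print(t,[([round(x) for x in b['box']],round(b['p'],2)) for b in ctrl.boxes_of(t,p)])
E
```

```text
t: 5.28
tool_pos: [0.4585, 0.1919, 0.3641]
tool_rot: [1.834, 2.55, -0.0]
contact_force: [-1.2, 0.0, -0.8]
opening: 0.0854
insert [([342, 65, 39, 130], 0.87), ([512, 30, 74, 59], 0.75), ([249, 45, 43, 88], 0.33)]
rack [([346, 68, 100, 103], 0.63)]
```

View pics/w2.png

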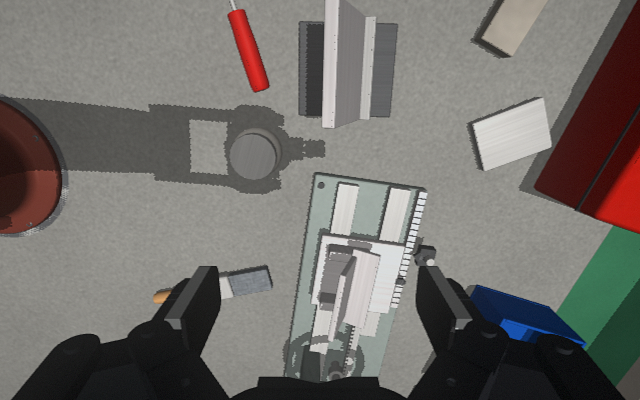

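```bash
python3 -m jog '[1,0.04,0,0,0,0,0, 1,0.04,0,0,0,0,0, 1,0.01,0,0,0,0,0, 1,0,0,0,0,0,0, 1,0,0,0,0,0,0]'
python3 - <<'E'
from h import *
np.set_printoptions(precision=4,suppress=True)
cam('wrist','pics/w3.png')
a=cv2.imread('pics/w3.png');cv2.imwrite('pics/v6.png',cv2.resize(a[20:220,240:440],None,fx=3,fy=3,interpolation=cv2.INTER_CUBIC))
W=ld('pics/w1.png');c=lambda x,y:(320+(x+.5)/5-.5,60+(y+.5)/5-.5)
cc=[plane(W,c(*q),.048) for q in((95,73),(553,80),(510,515),(83,510))]
for q in cc:print(q)
L=plane(W,c(425,75),.0923),plane(W,c(385,545),.0923)
print('ledge',L,'pointer',plane(W,c(587,307),.048),'index',plane(W,c(600,135),.048))
y=lambda a,b:np.degrees(np.arctan2(-(a-b)[0],(a-b)[1]))
print('yaws',y(cc[1],cc[2]),y(cc[0],cc[3]),y(*L),'carr mid',np.mean(cc,0))
# hub
for z in(.15,):print('wheel',plane(W,(386,279),z))
E
```

```text
t: 6.05
tool_pos: [0.4303, 0.2765, 0.3639]
tool_rot: [1.836, 2.549, -0.0]
contact_force: [0.1, 0.4, 0.2]
opening: 0.0855
[0.5054 0.0725 0.048 ]
[0.6265 0.0931 0.048 ]
[ 0.648  -0.0236  0.048 ]
[ 0.5259 -0.0448  0.048 ]
ledge (array([0.5822, 0.0851, 0.0923]), array([ 0.6025, -0.0304,  0.0923])) pointer [0.6528 0.0374 0.048 ] index [0.643  0.0819 0.048 ]
yaws 10.45669792325478 9.927451220186269 9.926859168686306 carr mid [0.5764 0.0243 0.048 ]
wheel [ 0.6102 -0.1632  0.15  ]
```

View pics/v6.png

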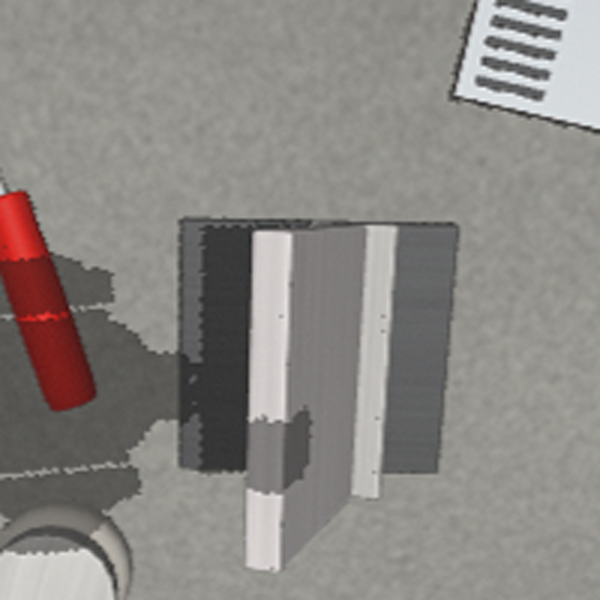

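```bash
python3 - <<'E'
from h import *
np.set_printoptions(precision=4,suppress=True)
W=ld('pics/w3.png');c=lambda x,y:(240+(x+.5)/3-.5,20+(y+.5)/3-.5)
P=lambda q,z:plane(W,c(*q),z)
o=P((292,232),.1545),P((280,572),.1545);i=P((253,230),.1497),P((246,568),.1497);l=P((396,226),.0553),P((379,497),.0553)
y=lambda a,b:np.degrees(np.arctan2(-(a-b)[0],(a-b)[1]))
for n,e in zip(('outer','inner','ledge'),(o,i,l)):print(n,e,y(*e),np.linalg.norm(e[0]-e[1]),np.mean(e,0))
top=(np.mean(o,0)+np.mean(i,0))/2
yaw=y(*l);u=np.array([np.cos(np.radians(yaw)),np.sin(np.radians(yaw)),0])
corner=np.mean(l,0)-.0282*u; print('corner',corner)
print('pred top from ledge',corner+u*(.011*.9397-.110*.342),'top',top)
E
```

```text
outer (array([0.4262, 0.3482, 0.1545]), array([0.4616, 0.2345, 0.1545])) 17.31881254881558 0.1190784312641024 [0.4439 0.2913 0.1545]
inner (array([0.414 , 0.3446, 0.1497]), array([0.45  , 0.2304, 0.1497])) 17.496816044144655 0.11975282472758976 [0.432  0.2875 0.1497]
ledge (array([0.4729, 0.3626, 0.0553]), array([0.5086, 0.2496, 0.0553])) 17.51968615143513 0.11845295832326352 [0.4908 0.3061 0.0553]
corner [0.4639 0.2976 0.0553]
pred top from ledge [0.4379 0.2894 0.0553] top [0.4379 0.2894 0.1521]
```

```bash
python3 - <<'E'
from h import *
top=np.array([.4379,.2894,.1521]);r=frame(17.5,20);z=r.as_matrix()[:,2]
go(top-.08*z,r); print(top-.08*z)
E
```

```text
shift first mm [ 10.3 -16.1 136.6] | turn deg [-19.99  -0.15   0.95] | shift after turn [ 10.  -62.  122.8] min rows 3.0
[0.41180477 0.2811722  0.22727541]
```

```bash
python3 -m jog '[1,0,0,0,-10,-0.1,0.5, 1,0,0,0,-10,-0.05,0.45, 1,0.005,-0.031,0.0614,0,0,0, 1,0.005,-0.031,0.0614,0,0,0, 1,0,0,0,0,0,0, 1,0,0,0,0,0,0]'
python3 - <<'E'
from h import *
top=np.array([.4379,.2894,.1521]);r=frame(17.5,20);z=r.as_matrix()[:,2]
go(top+.042*z,r)
p=cam('wrist','pics/w4.png')
C=ld('pics/w4.png')
a=p['image'].copy()
X=r.as_matrix()[:,0];Y=r.as_matrix()[:,1]
for sx in(-1,1):
  for sy in(-1,1):
    cv2.circle(a,tuple(proj(C,top+X*.06*sx+Y*.007*sy)[0].round().astype(int)),2,(0,0,255),-1)
cv2.imwrite('pics/v7.png',a)
E
```

```text
t: 6.85
tool_pos: [0.4149, 0.2821, 0.2439]
tool_rot: [1.716, 2.342, 0.42]
contact_force: [0.6, 0.5, 1.4]
opening: 0.0854
shift first mm [-1.000e-01 -9.400e+00  1.365e+02] | turn deg [ 0.3  -0.06  0.04] | shift after turn [ 1.000e-01 -8.700e+00  1.365e+02] min rows 3.0
```

View pics/v7.png

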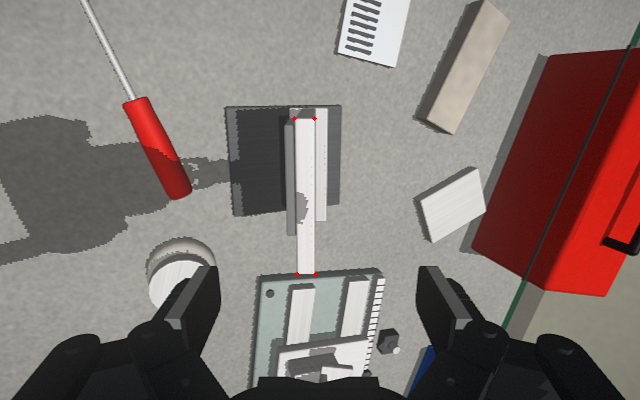

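The projected corners fall on the plate's top face at (294..317, 118 and 274). The flat ribbed look-alike at (372,30) is visibly smaller. I'm going down and gripping.

```bash
python3 -m jog '[1,0,-0.0045,0.02,0.3,0,0, 1,0,-0.0045,0.03,0,0,0, 1,0,0,0.03,0,0,0, 1,0,0,0.03,0,0,0, 1,0,0,0.0265,0,0,0, 1,0,0,0,0,0,0, 1,0,0,0,0,0,0]'
python3 - <<'E'
from h import *
top=np.array([.4379,.2894,.1521]);r=frame(17.5,20);z=r.as_matrix()[:,2]
go(top+.042*z,r)
E
python3 -m jog '[0,0,0,0,0,0,0, 0,0,0,0,0,0,0, 0,0,0,0,0,0,0, 0,0,0,0,0,0,0, 0,0,0,0,0,0,0, 0,0,0,0,0,0,0, 0,0,0,0,0,0,0]' 60
```

```text
t: 7.78
tool_pos: [0.4499, 0.2937, 0.1101]
tool_rot: [1.719, 2.348, 0.411]
contact_force: [0.6, 0.7, 1.3]
opening: 0.0856
shift first mm [-0.5  2.4 -1.8] | turn deg [-0.18 -0.06  0.08] | shift after turn [-0.5  2.4 -1.8] min rows 1.0
t: 8.65
tool_pos: [0.4512, 0.2941, 0.1108]
tool_rot: [1.717, 2.345, 0.417]
contact_force: [6.4, 1.8, -0.5]
opening: 0.0133
```

```bash
python3 - <<'E'
from h import *
top=np.array([.4379,.2894,.1521]);p,r=pose();print('top in tool mm',r.inv().apply(top-p)*1000, p)
E
python3 -m jog '[0,0,0,-0.01,0,0,0, 0,0,0,-0.02,0,0,0, 0,0,0,-0.03,0,0,0, 0,0,0,-0.04,0,0,0, 0,0,0,-0.05,0,0,0, 0,0,0,-0.05,0,0,0, 0,0,0,0,0,0,0, 0,0,0,0,0,0,0]'
python3 - <<'E'
from h import *
import sys
r0=frame(17.5,20);e=np.array([.5646,.0225,.082]);yaw=10.1
rt=frame(yaw,20,True);m=rt.as_matrix();ex=-m[:,1];ez=-m[:,2]
p,r=pose();print(p,ctrl.get_obs()['opening'])
tgt=e+ex*.009+ez*(.110-.0405); print('tgt',tgt)
go(tgt+ez*.13,rt)
cam('wrist','pics/w5.png')
E
```

```text
top in tool mm [ -0.42130992   0.96409803 -43.66168894] [0.4512011  0.29410713 0.11076752]
t: 9.65
tool_pos: [0.3837, 0.2723, 0.2942]
tool_rot: [1.721, 2.351, 0.403]
contact_force: [0.1, -0.1, -5.4]
opening: 0.0132
[0.38366316 0.27230918 0.29420165] 0.013248925247400272
tgt [0.54952414 0.01981458 0.15038682]
shift first mm [-285.    28.2   33.1] | turn deg [   3.79   -0.82 -172.89] | shift after turn [277.7 -62.6  45.8] min rows 17.0
```

View pics/w5.png

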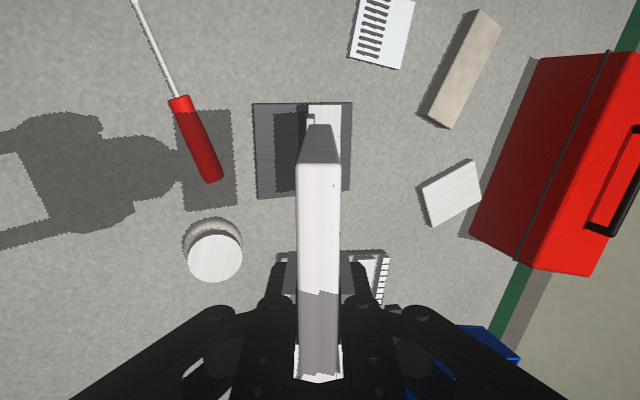

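```bash
python3 -m jog '[0,0,0,0,0,0,9, 0,0,0,0,0,0,10, 0,0,0,0,0,0,10, 0,0,0,0,0,0,10, 0,0,0,0,0,0,10, 0,0,0,0,0,0,10, 0,0,0,0,0,0,10, 0,0,0,0,0,0,10, 0,0,0,0,0,0,10, 0,0,0,0,0,0,10]'
python3 -m jog '[0,0,0,0,0,0,10, 0,0,0,0,0,0,10, 0,0,0,0,0,0,10, 0,0,0,0,0,0,10, 0,0,0,0,0,0,10, 0,0,0,0,0,0,10, 0,0,0,0,0,0,10, 0,0,0,0,0,0,7, 0,0,0,0,0,0,0, 0,0,0,0,0,0,0]'
python3 - <<'E'
from h import *
e=np.array([.5646,.0225,.082]);yaw=10.1
rt=frame(yaw,20,True);m=rt.as_matrix();ex=-m[:,1];ez=-m[:,2]
tgt=e+ex*.009+ez*(.110-.0437)
print(ctrl.get_obs()['q'].round(2),pose()[0]);go(tgt+ez*.13,rt)
E
```

```text
t: 10.95
tool_pos: [0.3838, 0.2722, 0.2928]
tool_rot: [-3.015, -0.218, -0.501]
contact_force: [0.2, -0.5, -4.5]
opening: 0.0133
t: 12.2
tool_pos: [0.3949, 0.2472, 0.2946]
tool_rot: [-2.383, 1.563, -0.276]
contact_force: [0.2, 0.2, -4.6]
opening: 0.0133
[ 0.4  -0.62  2.08 -0.01  1.35  3.13] [0.39492469 0.24722294 0.29458945]
shift first mm [2.599e+02 1.000e-01 2.860e+01] | turn deg [ 0.55  4.08 12.66] | shift after turn [251.  -56.2  47.1] min rows 5.0
```

```bash
python3 -m jog '[0,0.03,0,0.003,0,0,0, 0,0.045,0,0.005,0,0,0, 0,0.05,0,0.005,0,0,0, 0,0.05,0,0.005,0,0,0, 0,0.05,0,0.005,0,0,0, 0,0.035,0,0.005,0,0,0, 0,0,0,0,0.3,2,6.3, 0,0,0,0,0.3,2,6.3, 0,0,0,0,0,0,0, 0,0,0,0,0,0,0]'
cat > t.py <<'E'
from h import *
e=np.array([.5646,.0225,.082]);yaw=10.1
rt=frame(yaw,20,True);m=rt.as_matrix();ex=-m[:,1];ey=np.cross(-m[:,2],ex);ez=-m[:,2]
tgt=e+ex*.009+ez*(.110-.0437)
E
python3 - <<'E'
from t import *
print(ctrl.get_obs()['q'].round(2),pose()[0]);go(tgt+ez*.13,rt)
cam('scene','pics/s2.png');cam('side','pics/d2.png');cam('wrist','pics/w6.png')
a=cv2.imread('pics/s2.png')[110:290,220:420];b=cv2.imread('pics/d2.png')[90:270,220:420]
a,b=[cv2.resize(i,None,fx=2,fy=2,interpolation=cv2.INTER_CUBIC) for i in(a,b)]
w=cv2.imread('pics/w6.png')[:,160:480]
cv2.imwrite('pics/v9.png',np.hstack([np.vstack([a,b])[:600],np.pad(w,((0,200),(0,0),(0,0)))]))
E
```

```text
t: 13.45
tool_pos: [0.5073, 0.0129, 0.272]
tool_rot: [-2.19, 1.827, -0.323]
contact_force: [-1.1, -1.0, -3.2]
opening: 0.0133
[-0.19 -0.51  2.05  0.13  1.28  2.75] [0.5072543  0.01286114 0.2719883 ]
shift first mm [0.6 1.3 2.1] | turn deg [-0.21  0.18  0.19] | shift after turn [0.6 1.3 2.1] min rows 1.0
```

View pics/v9.png

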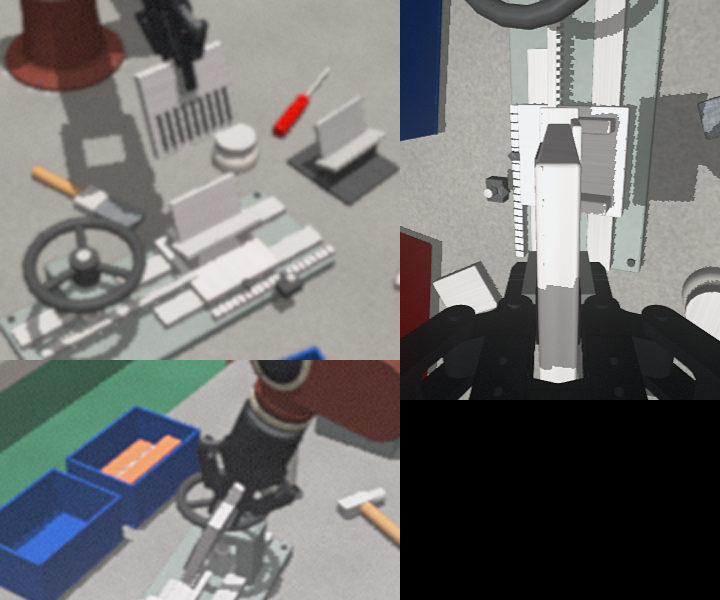

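```bash
python3 - <<'E'
from t import *
np.set_printoptions(precision=4,suppress=True)
W=ld('pics/w1.png');c=lambda x,y:(320+(x+.5)/5-.5,60+(y+.5)/5-.5)
a,b=plane(W,c(250,113),.1384),plane(W,c(230,549),.1384)
for q in(a,b,(a+b)/2):d=q-e;print(np.array([d@ex,d@ey,d@ez])*1000)
q=plane(W,c(425,75),.0923)-e;print(q@ey);q=plane(W,c(385,545),.0923)-e;print(q@ey)
# ledge/back seen from scene, side: project model for residual check by networks
go(tgt+ez*.03+ex*.004,rt)
E
```

```text
[ 0.1667 49.2848 59.959 ]
[  0.7693 -48.94    59.7396]
[ 0.468   0.1724 59.8493]
0.058580584426958134
-0.05868073716800496
shift first mm [  0.5  -2.  102.5] | turn deg [-0.25  0.15  0.11] | shift after turn [  0.2  -2.4 102.5] min rows 2.0
```

Back edge and ledge agree to within 0.5 mm, so the easel pose is confirmed. I'll descend to 30 mm above seating, then slowly onto the ledge.

```bash
python3 -m jog '[0,0,-0.0015,0.02,-0.25,0.15,0.1, 0,0,-0.001,0.03,0,0,0, 0,0,0,0.03,0,0,0, 0,0,0,0.02,0,0,0, 0,0,0,0,0,0,0, 0,0,0,0,0,0,0]'
python3 - <<'E'
from t import *
o=ctrl.get_obs();print(o['contact_force'],o['q'].round(2));go(tgt,rt)
E
```

```text
t: 14.35
tool_pos: [0.5439, 0.0187, 0.1806]
tool_rot: [-2.188, 1.834, -0.326]
contact_force: [-0.1, -0.4, -3.8]
opening: 0.0136
[-0.14998956 -0.42248466 -3.76175408] [-0.16 -0.34  2.08  0.13  1.07  2.76]
shift first mm [-0.2  5.1 33.6] | turn deg [-0.1  -0.04 -0.04] | shift after turn [-0.1  5.  33.6] min rows 1.0
```

```bash
python3 -m jog '[0,0,0.001,0.01,0,0,0, 0,0,0.001,0.01,0,0,0, 0,0,0,0.008,0,0,0, 0,0,0.001,0.003,0,0,0, 0,0,0,0,0,0,0]'
python3 -m jog '[0,0,0.001,0.0015,0,0,0, 0,0,0.001,0,0,0,0, 0,0,0,0,0,0,0]'
python3 - <<'E'
from t import *
o=ctrl.get_obs();print(o['contact_force']);go(tgt,rt)
E
```

```text
t: 14.98
tool_pos: [0.5509, 0.0203, 0.1488]
tool_rot: [-2.189, 1.835, -0.323]
contact_force: [-0.8, 0.2, -3.5]
opening: 0.0135
t: 15.35
tool_pos: [0.5498, 0.0199, 0.1474]
tool_rot: [-2.188, 1.835, -0.324]
contact_force: [-0.8, 0.2, -4.2]
opening: 0.013
[-0.80235653  0.157643   -4.23197472]
shift first mm [ 0.1 -0.8  0.3] | turn deg [-0.03 -0.02 -0.05] | shift after turn [ 0.1 -0.8  0.3] min rows 1.0
```

```bash
python3 -m jog '[0,0,0,0.001,0,0,0, 0,0,0,0,0,0,0]'|grep -E 'pos|force'
python3 -m jog '[0,0,0,0.001,0,0,0, 0,0,0,0,0,0,0]'|grep -E 'pos|force'
python3 -m jog '[0,0,0,0.0005,0,0,0, 0,0,0,0,0,0,0]'|grep -E 'pos|force'
```

```text
tool_pos: [0.5503, 0.02, 0.1472]
contact_force: [-5.0, 0.4, 2.6]
tool_pos: [0.5505, 0.02, 0.1472]
contact_force: [-11.2, 0.3, 8.7]
tool_pos: [0.5506, 0.02, 0.1472]
contact_force: [-13.2, -0.8, 12.2]
```

```bash
python3 -m jog '[0,0,0,-0.0012,0,0,0, 0,0,0,0,0,0,0, 0.3,0,0,0,0,0,0, 0.5,0,0,0,0,0,0, 0.6,0,0,0,0,0,0, 0.6,0,0,0,0,0,0, 0.6,0,0,0,0,0,0, 0.6,0,0,0,0,0,0]'
python3 - <<'E'
from t import *
cam('wrist','pics/w7.png')
E
python3 -m jog '[0.6,0,0,-0.02,0,0,0, 0.6,0,0,-0.04,0,0,0, 0.8,0,0,-0.05,0,0,0, 1,0,0,-0.05,0,0,0, 1,0,0,-0.05,0,0,0, 1,0,0,-0.03,0,0,0, 1,0,0,0,0,0,0]'
python3 - <<'E'
from t import *
p=cam('wrist','pics/w8.png')
C=ld('pics/w8.png');a=p['image'].copy()
for x in(0,14):
  for y in(-60,60):
    for z in(0,110):
      cv2.circle(a,tuple(proj(C,e+ex*x/1e3+ey*y/1e3+ez*z/1e3)[0].round().astype(int)),1,(0,0,255),-1)
s=cam('scene','pics/s3.png')['image'][150:290,220:380]
cv2.imwrite('pics/v10.png',np.vstack([cv2.resize(a[0:260,140:500],None,fx=1.4,fy=1.4),cv2.resize(s,(504,230))]))
E
```

```text
t: 17.1
tool_pos: [0.5502, 0.02, 0.146]
tool_rot: [-2.189, 1.835, -0.324]
contact_force: [-0.3, 0.2, 1.5]
opening: 0.0515
t: 18.02
tool_pos: [0.4699, 0.0054, 0.3753]
tool_rot: [-2.186, 1.832, -0.332]
contact_force: [-1.2, 0.1, -0.2]
opening: 0.0858
```

View pics/v10.png

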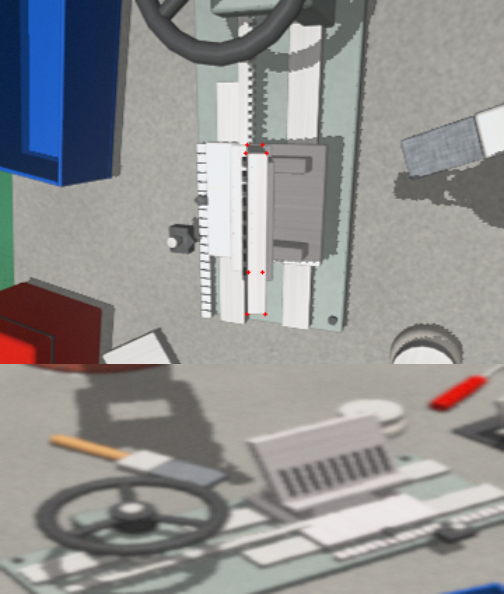

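```bash
python3 -m jog '[1,0.05,0,0,10,0,0, 1,0.055,0,0,10,0,0, 1,0.05,0,0,0,0,0, 1,0.03,0,0,0,0,0, 1,0,0,0,0,0,0, 1,0,0,0,0,0,0]'
cat > wh.py <<'E'
from t import *
def rect(f,cx=.61,cy=-.163,h=.1,n=400,z=.15):
    C=ld(f);s=np.linspace(-h,h,n);X,Y=np.meshgrid(cx+s,cy+s[::-1])
    uv=proj(C,np.c_[X.ravel(),Y.ravel(),np.full(X.size,z)]).astype(np.float32).reshape(n,n,2)
    return cv2.remap(cv2.imread(f),uv[...,0],uv[...,1],cv2.INTER_LINEAR)
def wheel(f,c0=(.61,-.163)):
    C=ld(f);g=cv2.GaussianBlur(cv2.cvtColor(cv2.imread(f),cv2.COLOR_BGR2GRAY),(3,3),0).astype(np.float32)
    th=np.radians(np.arange(0,360,1.))
    def samp(c,r):
        uv=proj(C,np.c_[c[0]+r*np.cos(th),c[1]+r*np.sin(th),np.full(th.size,.15)]).astype(np.float32)
        return cv2.remap(g,uv[:,0].reshape(1,-1),uv[:,1].reshape(1,-1),cv2.INTER_LINEAR)[0]
    # ring dark inside, bright just outside
    best=min(((np.mean([np.median(samp((c0[0]+dx/1e3,c0[1]+dy/1e3),r)) for r in(.060,.065,.070)])-np.median(samp((c0[0]+dx/1e3,c0[1]+dy/1e3),.077))*.5-np.median(samp((c0[0]+dx/1e3,c0[1]+dy/1e3),.053))*.5,dx,dy) for dx in range(-8,9) for dy in range(-8,9)))
    c=(c0[0]+best[1]/1e3,c0[1]+best[2]/1e3)
    p=np.mean([samp(c,r) for r in(.035,.04,.045,.05)],0)
    k=np.array([np.mean([np.mean(np.take(p,range(a+b-6,a+b+7),mode='wrap')) for b in(0,120,240)]) for a in range(120)])
    return c,best[0],int(k.argmin()),k.min(),k.mean()
E
python3 - <<'E'
from wh import *
p=cam('wrist','pics/w9.png');print(pose()[0],ctrl.get_obs()['q'].round(2))
print([(t,[([round(x) for x in b['box']],round(b['p'],2)) for b in ctrl.boxes_of(t,p)][:2]) for t in('handwheel','insert')])
for f in('pics/w1.png','pics/w9.png'):print(wheel(f))
cv2.imwrite('pics/v11.png',np.hstack([rect('pics/w1.png'),rect('pics/w9.png')]))
E
```

```text
t: 18.88
tool_pos: [0.5015, -0.1759, 0.3696]
tool_rot: [-1.948, 1.634, -0.59]
contact_force: [-0.3, -0.2, -0.5]
opening: 0.0852
[ 0.50158076 -0.17551289  0.37020112] [-0.76 -0.6   2.02  0.57  1.3   2.17]
[('handwheel', [([376, 150, 117, 135], 0.74), ([323, 334, 44, 37], 0.52)]), ('insert', [([381, 307, 30, 130], 0.92)])]
((0.609, -0.165), np.float32(-70.932045), 47, np.float32(80.59079), np.float32(135.12782))
((0.61, -0.165), np.float32(-88.46476), 47, np.float32(97.0159), np.float32(165.42256))
```

View pics/v11.png

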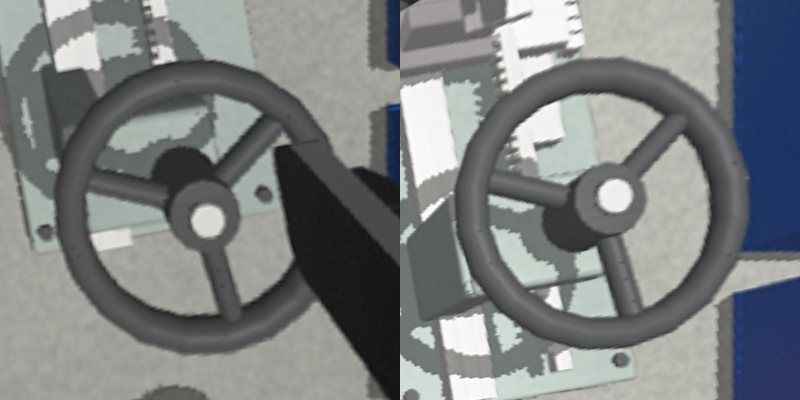

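```bash
cat >> wh.py <<'E'
wc=np.array([.6095,-.165,0])
def grip(phi,z,flip=False,r=.065):
    a=np.radians(phi);return wc+np.array([r*np.cos(a),r*np.sin(a),z]),frame(phi+(180 if flip else 0),0)
E
python3 - <<'E'
from wh import *
go(*grip(-133,.25))
E
```

```text
shift first mm [ 47.9  35.1 128.7] | turn deg [-38.6  -12.85 -35.33] | shift after turn [ 71.8 -16.1 121.2] min rows 6.0
```

```bash
python3 -m jog '[0.5,0,0,0,-6.43,-2.14,-5.89, 0.5,0,0,0,-6.43,-2.14,-5.89, 0.5,0,0,0,-6.43,-2.14,-5.89, 0.5,0,0,0,-6.43,-2.14,-5.89, 0.5,0,0,0,-6.43,-2.14,-5.89, 0.5,0,0,0,-6.43,-2.14,-5.89, 0.5,0.024,-0.005,0.04,0,0,0, 0.5,0.024,-0.005,0.04,0,0,0, 0.5,0.024,-0.005,0.04,0,0,0, 0.5,0,0,0,0,0,0]'
python3 - <<'E'
from wh import *
o=ctrl.get_obs();print(o['q'].round(2));go(*grip(-133,.131))
E
```

```text
t: 20.27
tool_pos: [0.5633, -0.2132, 0.2467]
tool_rot: [-2.922, 1.152, 0.012]
contact_force: [-0.6, 0.5, 0.3]
opening: 0.0425
[-0.49 -0.    1.65  0.    1.51  1.84]
shift first mm [  1.8  -2.  115.7] | turn deg [ 0.1   0.44 -0.03] | shift after turn [  0.9  -1.7 115.7] min rows 2.0
```

```bash
python3 -m jog '[0.5,0.001,-0.001,0.03,0.1,0.4,0, 0.5,0,-0.001,0.04,0,0,0, 0.5,0,0,0.03,0,0,0, 0.5,0,0,0.014,0,0,0, 0.5,0,0,0,0,0,0, 0.5,0,0,0,0,0,0]'
python3 - <<'E'
from wh import *
go(*grip(-133,.131))
E
python3 -m jog '[0,0,0,0,0,0,0, 0,0,0,0,0,0,0, 0,0,0,0,0,0,0, 0,0,0,0,0,0,0, 0,0,0,0,0,0,0]' 80
```

```text
t: 21.02
tool_pos: [0.5684, -0.2147, 0.14]
tool_rot: [2.921, -1.153, 0.018]
contact_force: [-0.2, -0.0, 0.4]
opening: 0.0426
shift first mm [-3.9  0.6  9. ] | turn deg [-0.17 -0.63 -0.08] | shift after turn [-3.8  0.6  9. ] min rows 1.0
t: 21.65
tool_pos: [0.5681, -0.2141, 0.1395]
tool_rot: [2.923, -1.152, 0.015]
contact_force: [-1.4, 3.8, 5.2]
opening: 0.0137
```

```bash
python3 -m jog '[0.5,0,0,0,0,0,0, 0.5,0,0,0,0,0,0, 0.5,-0.003,0,0.005,-0.1,-0.4,0, 0.5,0,0,0.004,0,0,0, 0.5,0,0,0,0,0,0, 0,0,0,0,0,0,0, 0,0,0,0,0,0,0, 0,0,0,0,0,0,0, 0,0,0,0,0,0,0]' 80
python3 - <<'E'
from wh import *
go(*grip(-133,.131))
E
```

```text
t: 22.78
tool_pos: [0.5655, -0.2119, 0.1289]
tool_rot: [-2.921, 1.153, -0.002]
contact_force: [1.7, 2.7, 0.8]
opening: 0.0142
shift first mm [ 0.2  0.7 -2.1] | turn deg [-0.08 -0.06 -0.09] | shift after turn [ 0.2  0.7 -2.1] min rows 1.0
```

```bash
python3 -m jog '[0,0.0034,-0.0001,0,0,0,-3, 0,0.0068,-0.00036,0,0,0,-6, 0,0.0068,-0.00036,0,0,0,-6, 0,0.0068,-0.00036,0,0,0,-6, 0,0.0068,-0.00036,0,0,0,-6, 0,0.0068,-0.00036,0,0,0,-6]'
python3 - <<'E'
from wh import *
p,r=pose();d=p-wc;y=r.as_matrix()[:,1];print(np.degrees(np.arctan2(d[1],d[0])),np.hypot(*d[:2]),np.degrees(np.arctan2(y[1],y[0])),ctrl.get_obs()['wrist_torque'])
E
```

```text
t: 23.52
tool_pos: [0.5979, -0.2283, 0.1289]
tool_rot: [-3.129, 0.271, 0.001]
contact_force: [-1.0, 4.9, 3.0]
opening: 0.0145
-100.41645188081561 0.06437912130859222 -99.91162047577374 [ 0.682117    0.20133638 -0.1745687 ]
```

```bash
for i in 1; do python3 -m jog '[0,0.0068,-0.00036,0,0,0,-6, 0,0.0068,-0.00036,0,0,0,-6, 0,0.0068,-0.00036,0,0,0,-6, 0,0.0068,-0.00036,0,0,0,-6, 0,0.0068,-0.00036,0,0,0,-6, 0,0.0068,-0.00036,0,0,0,-6, 0,0.0068,-0.00036,0,0,0,-6, 0,0.0068,-0.00036,0,0,0,-6, 0,0.0068,-0.00036,0,0,0,-6, 0,0.0068,-0.00036,0,0,0,-6]'; done
cat > st.py <<'E'
from wh import *
p,r=pose();d=p-wc;y=r.as_matrix()[:,1];o=ctrl.get_obs();ph=np.degrees(np.arctan2(d[1],d[0]))
print('phi',ph,'r',np.hypot(*d[:2]),'yaw',np.degrees(np.arctan2(y[1],y[0])),'F',o['contact_force'],'q',o['q'].round(2));go(*grip(ph,.131))
E
python3 st.py
```

```text
t: 24.78
tool_pos: [0.6584, -0.2069, 0.1289]
tool_rot: [-2.846, -1.329, 0.004]
contact_force: [-4.6, 1.2, 3.9]
opening: 0.0142
phi -40.577408713677784 r 0.06437721573025977 yaw -39.92658777330328 F [-4.64442943  1.2292764   3.89205616] q [-0.41  0.28  1.53 -0.    1.33  0.29]
shift first mm [-0.   0.6 -2.1] | turn deg [-0.07  0.12  0.65] | shift after turn [ 0.   0.6 -2.1] min rows 1.0
```

```bash
python3 -m jog '[0,0.0068,-0.00036,0,0,0,-6, 0,0.0068,-0.00036,0,0,0,-6, 0,0.0068,-0.00036,0,0,0,-6, 0,0.0068,-0.00036,0,0,0,-6, 0,0.0068,-0.00036,0,0,0,-6, 0,0.0068,-0.00036,0,0,0,-6, 0,0.0068,-0.00036,0,0,0,-6, 0,0.0068,-0.00036,0,0,0,-6, 0,0.0068,-0.00036,0,0,0,-6, 0,0.0068,-0.00036,0,0,0,-6]'
python3 -m jog '[0,0.0068,-0.00036,0,0,0,-6, 0,0.0068,-0.00036,0,0,0,-6, 0,0.0068,-0.00036,0,0,0,-6, 0,0.0068,-0.00036,0,0,0,-6, 0,0.0068,-0.00036,0,0,0,-6, 0,0.0068,-0.00036,0,0,0,-6, 0,0.0034,-0.0001,0,0,0,-3, 0,0,0,0,0,0,0]'
python3 st.py
python3 - <<'E'
from h import *
for n in('scene','side','wrist'):cam(n,f'pics/{n}5.png')
E
```

```text
t: 26.02
tool_pos: [0.6702, -0.1438, 0.1289]
tool_rot: [1.8, 2.573, -0.004]
contact_force: [-1.9, -2.7, 1.9]
opening: 0.0144
t: 27.02
tool_pos: [0.6429, -0.1101, 0.1289]
tool_rot: [0.843, 3.025, -0.004]
contact_force: [-0.6, -3.5, 0.5]
opening: 0.0142
phi 58.66163124405461 r 0.06424194485597666 yaw 58.875777431073764 F [-0.58806735 -3.53316832  0.45534312] q [-0.28  0.19  1.63 -0.    1.31 -1.31]
shift first mm [-0.   0.8 -2.1] | turn deg [-0.11  0.1   0.21] | shift after turn [-0.   0.8 -2.1] min rows 1.0
```

```bash
python3 -m jog '[0,0.0068,-0.00036,0,0,0,-6, 0,0.0068,-0.00036,0,0,0,-6, 0,0.0068,-0.00036,0,0,0,-6, 0,0.0045,-0.0002,0,0,0,-4, 0,0,0,0,0,0,0, 0,0,0,0,0,0,0]'
python3 st.py
python3 -m jog '[0.5,0,0,0,0,0,0, 0.5,0,0,0,0,0,0, 0.5,0,0,0,0,0,0, 0.5,0,0,-0.03,0,0,0, 0.5,0,0,-0.05,0,0,0, 0.5,0,0,-0.05,0,0,0, 0.5,0,0,-0.05,0,0,0, 0.5,0,0,-0.04,0,0,0, 0.5,0,0,0,0,0,0]'
python3 - <<'E'
from wh import *
print(wheel('pics/w9.png'))
C=None;cam('wrist','pics/w10.png');C=ld('pics/w10.png');print('proj of index',proj(C,[.643,.0819,.048]),'wheel',wheel('pics/w10.png'))
go(np.array([.50,-.025,.394]),frame(10.1,0));go(np.array([.62,0.0,.30]),frame(10.1,0))
E
```

```text
t: 27.92
tool_pos: [0.6198, -0.1016, 0.1289]
tool_rot: [0.25, 3.131, -0.003]
contact_force: [-1.0, -5.8, 1.3]
opening: 0.0147
phi 80.75724963149955 r 0.06422809286490401 yaw 80.86716258588511 F [-1.0367601  -5.76382123  1.34596945] q [-0.28  0.14  1.69 -0.    1.31 -1.69]
shift first mm [-0.   0.8 -2.1] | turn deg [-0.12  0.06  0.11] | shift after turn [ 0.   0.8 -2.1] min rows 1.0
t: 29.05
tool_pos: [0.6211, -0.1006, 0.354]
tool_rot: [0.248, 3.122, -0.002]
contact_force: [0.6, 0.5, -0.2]
opening: 0.0424
((0.61, -0.165), np.float32(-88.46476), 47, np.float32(97.0159), np.float32(165.42256))
proj of index [[458.94749588 141.71887541]] wheel ((0.608, -0.165), np.float32(-90.336586), 21, np.float32(81.1027), np.float32(148.58258))
shift first mm [130.5  55.5 -43.8] | turn deg [ 0.15  0.24 70.82] | shift after turn [  95.3 -105.2  -43.2] min rows 7.0
shift first mm [16.3 99.1 50.7] | turn deg [ 0.15  0.24 70.82] | shift after turn [98.9 17.3 50.8] min rows 7.0
```

```bash
python3 -m jog '[0.5,0.016,0.05,0,0,0,0, 0.5,0,0.05,0,0,0,0, 0.5,0,0,0,0,0,10.1, 0.5,0,0,0,0,0,10.1, 0.5,0,0,0,0,0,10.1, 0.5,0,0,0,0,0,10.1, 0.5,0,0,0,0,0,10.1, 0.5,0,0,0,0,0,10.1, 0.5,0,0,0,0,0,10.2, 0.5,0,0,0,0,0,0]'
python3 - <<'E'
from wh import *
go(np.array([.645,-.02,.25]),frame(10.1,0))
E
```

```text
t: 30.35
tool_pos: [0.619, 0.001, 0.346]
tool_rot: [-2.013, -2.409, 0.003]
contact_force: [0.4, 0.1, -0.3]
opening: 0.0425
shift first mm [-25.4  22.2  95.9] | turn deg [-0.17 -0.06  0.13] | shift after turn [-25.3  22.   96. ] min rows 2.0
```

```bash
python3 -m jog '[0.5,-0.012,0.011,0.03,0,0,0, 0.5,-0.012,0.011,0.035,0,0,0, 0.5,0,0,0.03,0,0,0, 0.5,0,0,0,0,0,0, 0.5,0,0,0,0,0,0]'
python3 - <<'E'
from wh import *
cam('wrist','pics/w11.png');C=ld('pics/w11.png');u=proj(C,[.643,.0819,.048])[0];print(u)
x,y=(u-[45,35]).astype(int);print('origin',x,y)
a=cv2.imread('pics/w11.png');k=cv2.resize(a[y:y+70,x:x+90],None,fx=8,fy=8,interpolation=cv2.INTER_CUBIC)
f=cv2.resize(a,(320,200));k[:140,:224]=f[:140,48:272] if 0 else k[:140,:224]
cv2.imwrite('pics/v12.png',k)
E
```

```text
t: 30.98
tool_pos: [0.6458, -0.0189, 0.2544]
tool_rot: [2.015, 2.409, 0.001]
contact_force: [0.2, 0.5, 0.3]
opening: 0.043
[333.45784192  63.67423372]
origin 288 28
```

View pics/v12.png

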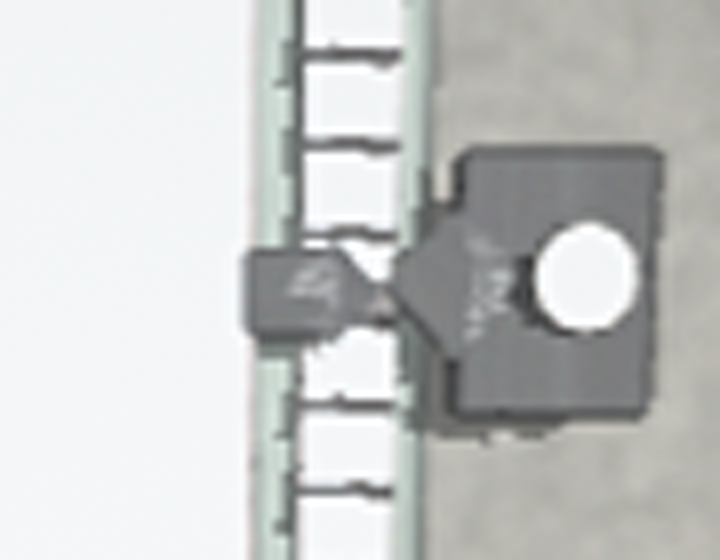

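The index tip is at crop row ~279 and the pointer tip at ~295, at 8.9 px/mm. The pointer is about 1.8 mm short, roughly 8.6° of wheel. I'll regrip at phi = 81.

```bash
python3 -m jog '[0.5,0,0,-0.02,0,0,-10.1, 0.5,0,0,0,0,0,-10.1, 0.5,0,0,0,0,0,-10.1, 0.5,0,0,0,0,0,-10.1, 0.5,0,0,0,0,0,-10.1, 0.5,0,0,0,0,0,-10.1, 0.5,0,0,0,0,0,-10.2, 0.5,0,0,0,0,0,0]'
python3 - <<'E'
from wh import *
go(*grip(81,.25))
E
```

```text
t: 32.02
tool_pos: [0.6462, -0.0189, 0.2758]
tool_rot: [0.251, 3.128, -0.001]
contact_force: [0.2, -0.3, 0.0]
opening: 0.0425
shift first mm [ 13.2 -85.1  25.7] | turn deg [-0.    0.23 -0.17] | shift after turn [ 13.4 -85.   25.8] min rows 2.0
```

```bash
python3 -m jog '[0.5,0.006,-0.04,0.01,0,0.2,-0.2, 0.5,0.007,-0.04,0.015,0,0,0, 0.5,0,-0.005,0,0,0,0, 0.5,0,0,0,0,0,0, 0.5,0,0,0.03,0,0,0, 0.5,0,0,0.03,0,0,0, 0.5,0,0,0,0,0,0, 0.5,0,0,0,0,0,0]'
python3 - <<'E'
from wh import *
go(*grip(81,.129))
E
```

```text
t: 33.02
tool_pos: [0.6203, -0.1004, 0.1905]
tool_rot: [-0.243, -3.132, 0.0]
contact_force: [0.1, -0.5, -0.5]
opening: 0.0429
shift first mm [ 0.5 -0.5 61.5] | turn deg [-0.01 -0.02  0.14] | shift after turn [ 0.6 -0.5 61.5] min rows 2.0
```

```bash
python3 -m jog '[0.5,0.0005,-0.0005,0.03,0,0,0, 0.5,0,0,0.0315,0,0,0, 0.5,0,0,0,0,0,0, 0.5,0,0,0,0,0,0, 0,0,0,0,0,0,0, 0,0,0,0,0,0,0, 0,0,0,0,0,0,0, 0,0,0,0,0,0,0]' 80
python3 st.py
python3 -m jog '[0,0.0034,-0.0001,0,0,0,-3, 0,0.0034,-0.0001,0,0,0,-3, 0,0.0029,-0.0001,0,0,0,-2.6, 0,0,0,0,0,0,0, 0,0,0,0,0,0,0]'
python3 st.py
python3 -m jog '[0.5,0,0,0,0,0,0, 0.5,0,0,0,0,0,0, 0.5,0,0,0,0,0,0, 0.5,0,0,-0.03,0,0,0, 0.5,0,0,-0.04,0,0,0, 0.5,0,0.03,-0.05,0,0,0, 0.5,0,0.05,-0.03,0,0,0, 0.5,-0.012,0.005,0,0,0,0, 0.5,0,0,0,0,0,0]'
```

```text
t: 34.02
tool_pos: [0.6197, -0.1016, 0.1296]
tool_rot: [0.244, 3.132, -0.001]
contact_force: [-1.6, 0.2, 6.7]
opening: 0.0151
phi 80.83920777210515 r 0.06416955230101054 yaw 81.10682675074318 F [-1.60080139  0.1504118   6.66034421] q [-0.28  0.14  1.69 -0.    1.31 -1.7 ]
shift first mm [-0.   0.8 -1.4] | turn deg [-0.03  0.04  0.27] | shift after turn [-0.   0.8 -1.4] min rows 1.0
t: 34.65
tool_pos: [0.6104, -0.1008, 0.1296]
tool_rot: [0.008, 3.14, -0.001]
contact_force: [-0.1, 0.8, 5.2]
opening: 0.0144
phi 89.22522220761718 r 0.06418148598844556 yaw 89.69753498213012 F [-0.06488432  0.76174712  5.2013318 ] q [-0.28  0.12  1.72 -0.    1.3  -1.85]
shift first mm [-0.   0.8 -1.4] | turn deg [-0.03  0.08  0.47] | shift after turn [ 0.   0.8 -1.4] min rows 1.0
t: 35.78
tool_pos: [0.6217, -0.0156, 0.2758]
tool_rot: [-0.007, -3.137, -0.0]
contact_force: [-0.3, -0.4, -0.3]
opening: 0.0429
```

```bash
python3 -m jog '[0.5,-0.01,-0.004,0,0,0,10, 0.5,0,0,0,0,0,10, 0.5,0,0,0,0,0,10, 0.5,0,0,0,0,0,10, 0.5,0,0,0,0,0,10, 0.5,0,0,0,0,0,10, 0.5,0,0,0,0,0,10, 0.5,0,0,0,0,0,9.6, 0.5,0,0,0,0,0,0]'
python3 - <<'E'
from wh import *
go(np.array([.6458,-.0189,.2544]),frame(10.0,0))
E
```

```text
t: 36.9
tool_pos: [0.6307, -0.0209, 0.2746]
tool_rot: [-2.013, -2.404, 0.006]
contact_force: [-0.2, 0.3, 0.6]
opening: 0.043
shift first mm [-0.7 15.3 20.1] | turn deg [-0.38 -0.1   0.13] | shift after turn [-0.6 15.2 20.2] min rows 1.0
```

```bash
python3 -m jog '[0.5,-0.0005,0.015,0.02,0,0,0, 0.5,0,0,0,0,0,0, 0.5,0,0,0,0,0,0, 0.5,0,0,0,0,0,0]'
python3 - <<'E'
from wh import *
for i in(12,13):cam('wrist',f'pics/w{i}.png')
# rectified z=.048 views, axes along positioner; 0.25 mm/px, centred on index tip
def rc(f,c=np.array([.643,.0819]),n=160,s=.00025):
    C=ld(f);a=np.radians(10.1);ux=np.array([np.cos(a),np.sin(a)]);uy=np.array([-np.sin(a),np.cos(a)])
    g=(np.arange(n)-n/2)*s;X,Y=np.meshgrid(g,-g);P=c+X[...,None]*ux+Y[...,None]*uy
    uv=proj(C,np.c_[P.reshape(-1,2),np.full(n*n,.048)]).astype(np.float32).reshape(n,n,2)
    return cv2.remap(cv2.cvtColor(cv2.imread(f),cv2.COLOR_BGR2GRAY),uv[...,0],uv[...,1],cv2.INTER_CUBIC)
A=rc('pics/w11.png');
def edges(g,c0,c1):
    p=cv2.GaussianBlur(g[:,c0:c1].astype(np.float32).mean(1).reshape(-1,1),(1,5),0).ravel();d=np.diff(p)
    m=d.argsort();return m[:3],m[-3:][::-1]
for f in('pics/w11.png','pics/w12.png','pics/w13.png'):
    B=rc(f);print(f)
    for n,c0,c1 in(('ptr',18,36),('idx',118,140)):print(n,edges(B,c0,c1))
    r=[]
    # template match of pointer tip patch and index patch from w11
    for n,(y0,y1,x0,x1) in dict(ptr=(60,110,16,64),idx=(40,125,84,150)).items():
        t=A[y0:y1,x0:x1];m=cv2.matchTemplate(B,t,cv2.TM_CCOEFF_NORMED);_,v,_,l=cv2.minMaxLoc(m);print(n,v,(l[0]-x0)*.25,(y0-l[1])*.25)
    print('\n'.join(' '.join('%3d'%v for v in row[::5]) for row in B[30:130:4])) if '12' in f else 0
E
```

```text
t: 37.4
tool_pos: [0.6464, -0.0178, 0.2579]
tool_rot: [-2.016, -2.408, 0.002]
contact_force: [-0.7, -0.0, -0.2]
opening: 0.0425
pics/w11.png
ptr (array([61, 62, 60]), array([111, 110, 112]))
idx (array([17, 18, 16]), array([147, 148, 146]))
ptr 1.0 0.0 0.0
idx 0.9999982118606567 0.0 0.0
pics/w12.png
ptr (array([53, 52, 54]), array([102,  95, 103]))
idx (array([17, 18, 16]), array([147, 146, 148]))
ptr 0.9424710273742676 0.0 2.0
idx 0.9447320103645325 0.0 0.25
245 246 245 245 249 194 184 219 193 130 186 249 245 245 245 245 245 245 250 205 202 150 118 184  97  94 130 129 128 128 127 129
246 245 245 245 248 199 188 213 222 166 175 250 245 245 245 245 245 245 251 204 196 143 121 183  99  95 130 130 129 127 128 128
245 245 245 245 249 209 190 212 220 163 174 249 245 245 245 245 245 245 251 206 182 108 113 155  98  96 131 129 127 129 128 128
245 245 245 246 248 214 192 213 200 139 215 249 246 245 245 245 245 245 251 205 187 117 101 103  81  99 130 129 128 130 127 128
245 245 245 246 248 212 193 217 184 117 198 251 248 253 248 247 246 247 253 205 188 120 102 106 101 116 127 129 126 131 128 
[... 2039 characters left out ...]
 131 128 130
246 246 246 246 248 208 191 213 227 163 204 250 247 246 246 246 246 247 248 178 116 107 104 113  75 103 132 129 129 130 129 129
246 246 246 246 250 207 190 214 221 159 212 250 246 246 246 246 246 246 249 184 121 108 105 110  69  94 132 129 129 130 129 128
246 246 246 246 248 199 191 216 194 117 226 252 247 248 248 248 248 248 244 214 199 125 102 111  71  92 132 129 129 130 128 130
247 246 246 247 248 199 191 217 190 109 227 255 253 255 255 255 255 255 247 218 211 129 102 113  74 103 134 129 130 130 129 129
pics/w13.png
ptr (array([53, 52, 54]), array([ 95, 102,  94]))
idx (array([17, 18, 16]), array([146, 147, 145]))
ptr 0.9360319375991821 0.0 2.0
idx 0.9529393911361694 0.0 0.25
```

```bash
python3 - <<'E'
from t import *
A=cv2.imread('pics/s3.png');p=cam('scene','pics/s6.png');B=p['image'];C=ld('pics/s6.png')
dm=46.6/1e3
for n,X in dict(toplow=e+ez*.11-ey*.06,tophigh=e+ez*.11+ey*.06,rib=e+ez*.034+ex*.018,ledge=e+ex*.03-ey*.06).items():
    a,b=proj(C,X)[0],proj(C,X+ey*dm)[0]
    # patch shift by template match
    x,y=a.round().astype(int);h=9;t=A[y-h:y+h+1,x-h:x+h+1];X0,Y0=b.round().astype(int);w=B[Y0-20:Y0+21,X0-20:X0+21]
    m=cv2.matchTemplate(w,t,cv2.TM_CCOEFF_NORMED);_,v,_,l=cv2.minMaxLoc(m)
    print(n,a.round(1),'pred shift',(b-a).round(1),'found',np.array([X0-20+l[0]+h-x,Y0-20+l[1]+h-y]),round(v,2))
print([([round(x) for x in b['box']],round(b['p'],2)) for b in ctrl.boxes_of('insert',p)])
w=cam('wrist');print([([round(x) for x in b['box']],round(b['p'],2)) for b in ctrl.boxes_of('insert',w)])
C=(w['camera_matrix'],w['rvec'],w['tvec']);print([proj(C,e+ey*(dm+s*.06)+ex*x+ez*.11)[0].round() for s in(-1,1) for x in(0,.014)])
E
```

```text
toplow [297.7 195.8] pred shift [15.5 -7.2] found [ 5 -7] 0.54
tophigh [336.5 177.6] pred shift [14.2 -6.6] found [ 19 -18] 0.35
rib [327.1 214.4] pred shift [14.4 -7.3] found [ 22 -10] 0.75
ledge [313. 237.] pred shift [14.9 -7.8] found [15 -8] 0.91
[([339, 199, 47, 54], 0.77), ([447, 189, 38, 23], 0.62), ([390, 187, 55, 52], 0.4)]
[([183, 78, 133, 157], 0.6)]
[array([143., 153.]), array([160., 154.]), array([105., -75.]), array([126., -79.])]
```

```bash
python3 -m jog '[0.5,0,0,-0.04,0,0,0, 0.5,0,0,-0.05,0,0,0, 0.5,-0.03,-0.02,-0.05,0,0,0, 0.5,-0.04,-0.04,-0.01,0,0,0, 0.5,-0.05,-0.04,0,0,0,0, 0.5,-0.05,-0.04,0,0,0,0, 0.5,-0.04,-0.03,0,0,0,0, 0.5,0,0,0,0,0,0, 0.5,0,0,0,0,0,0]'
python3 - <<'E'
from t import *
dm=46.6/1e3
for cn,old in(('scene','pics/s3.png'),('side','pics/d2.png')):
    p=cam(cn,f'pics/{cn}9.png');C=ld(f'pics/{cn}9.png');A=cv2.imread(old);B=p['image']
    P=np.array([proj(C,e+ey*(dm+s*.06)+ex*x+ez*z)[0] for s in(-1,1) for x in(0,.018) for z in(.0,.11)])
    lo,hi=P.min(0),P.max(0);print(cn,'pred box',((lo+hi)/2).round(),(hi-lo).round(),[([round(x) for x in b['box']],round(b['p'],2)) for b in ctrl.boxes_of('insert',p)])
    if cn=='scene':
      for n,X in dict(top1=e+ez*.11-ey*.06,top2=e+ez*.11+ey*.06,rib=e+ez*.034+ex*.018,led=e+ex*.03-ey*.06).items():
        a,b=proj(C,X)[0],proj(C,X+ey*dm)[0];x,y=a.round().astype(int);h=8;t=A[y-h:y+h+1,x-h:x+h+1];X0,Y0=b.round().astype(int);w=B[Y0-14:Y0+15,X0-14:X0+15]
        m=cv2.matchTemplate(w,t,cv2.TM_CCOEFF_NORMED);_,v,_,l=cv2.minMaxLoc(m);print(n,'pred',(b-a).round(1),'found',X0-14+l[0]+h-x,Y0-14+l[1]+h-y,round(v,2))
w=cam('wrist','pics/w20.png');C=ld('pics/w20.png')
P=np.array([proj(C,e+ey*(dm+s*.06)+ex*x+ez*.11)[0] for s in(-1,1) for x in(0,.014)]);print(P.round(),[([round(x) for x in b['box']],round(b['p'],2)) for b in ctrl.boxes_of('insert',w)])
print(ctrl.get_obs()['contact_force'])
E
```

```text
t: 38.83
tool_pos: [0.518, -0.2512, 0.4074]
tool_rot: [-2.016, -2.407, 0.002]
contact_force: [0.8, -0.1, -0.8]
opening: 0.0424
scene pred box [337. 199.] [48. 57.] [([339, 200, 45, 55], 0.79), ([446, 190, 38, 22], 0.75)]
top1 pred [15.5 -7.2] found 15 -7 0.89
top2 pred [14.2 -6.6] found 8 -2 0.54
rib pred [14.4 -7.3] found 18 -9 0.94
led pred [14.9 -7.8] found 15 -8 0.96
side pred box [305. 216.] [37. 57.] [([306, 219, 35, 57], 0.81), ([217, 368, 46, 44], 0.69)]
[[ 384. -120.]
 [ 401. -123.]
 [ 394. -321.]
 [ 414. -328.]] []
[-0.05049191  0.44996359  0.58733993]
```

Both cameras put the insert where the loaded easel should be, and the pointer is aligned with the index.

```bash
python3 -c "
from station import ctrl
print(ctrl.finish_job())"
```

```text
the job is handed in; nothing more can be done
None
```

I placed the insert on the easel, ribs outward, cranked the carriage to the index and handed the job in at about 39 s. The system gave no verdict.

**What I did:**
- I took the large insert from the rack, turned it 180° and set it on the easel.
- I turned the handwheel about 222° for step 2: 214° in one grasp and about 8.5° in a second. Before that I closed on the rim once too high and regripped without turning it.
- I then retracted the arm clear of everything.

**Last checks:**
- **Pointer:** it is within about 0.7 mm of the index tip, against a limit of 2.5 mm. The by-eye reading and the first estimate differed from this by 0.5 to 1 mm.
- **Insert:** its boxes in the scene and side pictures match a centred, seated insert to 1–3 pixels. The near top corner and the ledge moved as predicted.
- **Checks that disagreed:** the far top corner gave only a weak match (0.54) and disagreed. The ribs matched about 4 pixels off, roughly one rib pitch, which I put down to the repeating pattern.
- **Not checked:** I had used up the picture views, so these final checks are numeric only. I did not measure the bystander objects again, or the index block beyond its lining up with its first position.

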